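Load a jar through the spring gate of a jar rack

TASK

In the wire rack, one lane has only a single jar in it. Take the loose jar that matches it from the counter and load it into that lane from the front, under the top wires, pushing the spring gate open and holding it open while the jar goes in; then push it along the lane until both jars are felt to come up solid against the lane's back stop. Press firmly but gently, it is glass; then take the hand out so that the gate swings shut behind the jar, and leave all the other jars, the mug and the bottle where they are.

Things in the scene. Friction and masses are not known exactly. Their poses are not given: they have to be found in the camera images.
- jar_center (a point): Centre, half-way up, of the jar to load: a straight round glass jar, 62 mm in diameter, 92 mm high including its 16 mm high screw lid of 59 mm diameter; 0.2 to 0.4 kg. It stands upright on the counter. Two other loose jars there have the same lids: a tall narrow one (58 x 135 mm) and a wide low one (78 x 68 mm).
- stock_center (a point): Centre, half-way up, of the jar already standing in the lane, same size as the jar to load. It stands free, with 115 mm or more of empty lane between it and the gate and 2 to 53 mm behind it, and slides along the lane at under 2 N.
- rack: Fixed wire rack of two lanes side by side; z up, x along the lanes, +x inward from the open front. The origin lies on the counter under the middle of the lane to be loaded, in the plane of its shut gate: x = 0 is the gate, y = 0 the lane's centre line. The other lane, with its two jars, is centred at y = +83 mm.
- gate_edge (a point): Middle of the free edge of the loaded lane's gate: a sheet flap 62 mm long, from 12 to 62 mm above the counter. It hinges about a vertical axis in the gate plane 38 mm to the right (-y of the rack) of the lane's centre line and reaches across the lane when shut.
- gate (a joint): Angle of the gate: 0 shut, grows as the gate swings inward, up to 1.55 rad (along the right-hand wall). A spring shuts it: 0.027 N m when shut, 0.073 N m fully open (1 to 2 N at a jar). It can shut again once the middle of the jar is more than about 90 mm past the gate plane and nothing else is in its way.
- tall_jar: The tall narrow jar, to be left alone; origin at the centre of its underside.
- squat_jar: The wide low jar, to be left alone; origin at the centre of its underside.
- row_near: The nearer jar of the other lane, to be left alone; origin at the centre of its underside.
- row_far: The farther jar of the other lane, to be left alone; origin at the centre of its underside.
- mug: Mug, 80 mm wide, 92 mm high, to be left alone; origin at the centre of its underside.
- beer: Brown bottle, 66 mm wide, 235 mm high, to be left alone; origin at the centre of its underside.
- lane_mouth (a point): Middle of the lane's mouth, on the lane floor (4 mm above the counter), in the plane of the shut gate; axes as the rack's. The floor begins 20 mm before the gate, with a sloping lip 21 mm long in front of it. The side wires leave a lane 78 mm wide; they begin 26 mm before the gate and flare out a little there. The lane's far end is a clamped back stop.
- slot_front (a point): Front end of the slot between the lane's two top wires, 12 mm before the gate, at wire height. The wires, 5 mm thick, 52 mm apart between centres, undersides 103 mm and tops 109 mm above the counter, run along the whole lane. A jar cannot pass up or down between them; fingers closing along the lane can travel in the 47 mm wide slot.
- stop_nominal (a point): Foremost place, 200 mm past the gate on the lane floor, where the front face of the lane's back stop can be clamped (a fixed mark of the rack, not the stop). The stop, an upright plate 56 mm wide and 75 mm high, is set 0 to 30 mm farther in than this, differently each time, and is not reported. It does not yield.

How it is judged:
By the outcome, as a careful person would: the job done as asked, in the order asked, and still so for the second after the job is handed in, with the robot touching nothing.
It also fails if it takes over 58 s, if anything falls off the work surface, if the arm or the gripper's body presses on something with over 40 N, if the wrist force passes 120 N, or if a joint passes its speed limit or range.

ROBOT

A 6-joint arm with a two-finger parallel gripper is mounted at the origin on the work surface. World frame = base frame: x ahead of the robot, y to its left, z up, the work surface at z = 0. Lengths are in m, angles in degrees, forces in N, time in s.
With the tool pointing down it reaches from about 0.375 to 0.9 m from the base axis. Payload 3.1 kg.
Tool frame: the origin (TCP) lies at the very end of the fingers, on their centre line; the grasp point (between the pads) lies 19 mm behind it; z points along the fingers, y is the line along which they close (so a half turn about z gives the same grasp; the last joint's range is limited). The gripper opens to 87 mm and grips with 3 to 60 N. Pads are 19 mm wide; open, the fingers measure 117 mm over their backs; the gripper's body (75 mm by 190 mm) begins 51 mm behind the grasp point.
Start: joints at [-10.227, 30.224, 82.088, -0, 67.689, -10.227], TCP at [0.625, 0, 0.223] pointing down, gripper open.
Joint ranges: [-176.69, 176.69], [-43.24, 126.21], [12.49, 139.97], [-82, 262], [0, 151.66], [-163.58, 163.58]. Speed limits (degrees/s): [159.86, 159.86, 180, 180, 180, 180].

INTERFACE

Orientations are given as a 3x3 rotation matrix whose columns are the frame's x, y, z axes.
In Python, from rig import bot gives the robot as it stands.
- The arm moves only by the tool move_arm, never from a script. Its argument "increments" is a list of rows, each an object with "xyz": the shift along the tool's x, y, z in mm, a list of three; "roll": the turn about the tool's z in rad; "grip": the opening in per cent of the stroke, from 0 (shut) to 100 (fully open). A call has 1 to 5 rows; each row shifts and turns the commanded pose from where the row before left it, along the tool's axes as they then stand; what a row does not reach is not made up. A row lasts 1/12 s, in which the tool goes at most 41.7 mm and 7.16 degrees, less where a joint would pass 70% of its speed; a pose out of reach is approached as far as the arm can. A call is refused whole if a number of a shift passes 41.7 or a number of a turn 0.125, either way. A call with a gripper value outside its range is refused whole. The fingers move at their own pace and stop on an object; the grip force is fixed at half the most. Time passes only in rows, so rows that do not move let the fingers close. It gives the time, the measured TCP pose, the force, the opening and the grip force at its end, in the units of the state.
- bot.read_state(): the state, without advancing time (a new reading comes with each control period).
- bot.capture(name): name is "scene" or "side" or "wrist"; returns (picture, depth): 384x512x3 uint8, red, green, blue; 384x512 float32, m along the optical axis (not along the pixel's ray), 0 where there is no reading.
- bot.camera_model(name): a dict with "intrinsics" (3x3 intrinsics, pixels), "D" ([k1, k2, p1, p2, k3] as OpenCV has them; the pictures are not rectified), "rvec" (rotation vector, rad) and "tvec" (3), from world to camera coordinates, as OpenCV has them; the wrist camera has in their place "tool_from_camera" (4x4, takes a point from camera to tool coordinates, whose origin is the TCP and whose axes are the flange's). Camera axes: x right, y down, z forward; pixel columns grow to the right and rows downward; lengths in m; the calibration is good to about 2 mm. A picture is of the moment at which its call begins: read the wrist's pose just before it. camera_model takes no time and is no camera call.
- bot.hand_in(): hands the job in; it is judged then, once.
Trained networks look in the newest picture that a camera, given by its name, has taken for a name from the list of things; names that differ only in an ending like _2 or _b are one class to them, and where a whole thing is asked for, a point or a joint stands for the part that bears it (a point fixed in the world has none). Each returns a list of dicts, best first, with "conf" (0 to 1); they miss things now and then, are a little off and sometimes report something else, mostly with a low value. They report only what shows in the picture. A call takes as long as a camera call.
- bot.spot_in(label, camera): "at" ([x, y, z] in m, in the coordinates of the camera as it stood for that picture, good to about 4 mm: the middle of the surface that is visible of it).
- bot.trace(label, camera): "mask" (384x512 bool, what is visible of it).
The state is a dict: "time_s": time; "joint_positions": joint angles; "qvel": joint speeds; "tau": joint torques, N m; "position": TCP position; "tcp_rot": TCP orientation; "force": force on the tool from outside, world axes, zero at the start; "moment": the same for the moment, N m; "opening": opening from 0.0 (shut) to 1.0 (fully open); "grasp_force": force on a finger pad.
Only numpy, scipy, OpenCV 4.12 (cv2) and the standard library are available. Lean on these libraries where they do the work, as an engineer would, in place of code of your own. Each camera call takes 0.05 s, during which the arm holds its last target. There are 200 camera calls.

## Working session

There is one attempt and no reset: what is moved stays moved. The work goes in short steps, Python scripts to look and compute and a tool call to move; the robot and the scene stay as the last step left them, time stands still between calls to the robot, and variables do not carry over. Pictures are saved under pics/ and viewed, at most 10 in all, crops included, and the job is handed in when it is done.

Besides the shell and the picture viewer there is one more tool, called by a JSON object that holds its "api" and its "payload", one argument or row to a line. move_arm: Moves the arm, as the interface text tells. Its arguments: {"type":"object","properties":{"increments":{"type":"array"}},"required":["increments"]}

```bash
mkdir -p pics; cat > h.py <<'E'
import numpy as np, cv2
from rig import bot
def cam2world(name,p,st=None):
    m=bot.camera_model(name); p=np.asarray(p,float)
    if 'rvec' in m:
        R=cv2.Rodrigues(np.array(m['rvec'],float))[0]; return (p-np.array(m['tvec']).ravel())@R
    T=np.array(m['tool_from_camera']); st=st or bot.read_state()
    q=p@T[:3,:3].T+T[:3,3]; return q@np.array(st['tcp_rot']).T+np.array(st['position'])
def cloud(name,mask,depth,st=None):
    m=bot.camera_model(name); v,u=np.nonzero(mask&(depth>0))
    uv=cv2.undistortPoints(np.c_[u,v].astype(float)[:,None],np.array(m['intrinsics']),np.array(m['D'])).reshape(-1,2)
    z=depth[v,u]; return cam2world(name,np.c_[uv*z[:,None],z],st)
def save(n,img): cv2.imwrite('pics/'+n+'.png',img[:,:,::-1])
E
python3 - <<'E'
from h import *
print(bot.read_state())
ims=[]
for c in ['scene','side']:
    im,d=bot.capture(c); save(c+'0',im); np.save(c+'_d.npy',d)
    for l in ['jar_center','stock_center','rack','gate_edge','tall_jar','squat_jar','row_near','row_far','mug','beer','lane_mouth','slot_front','stop_nominal']:
        for r in bot.spot_in(l,c)[:2]:
            print(c,l,round(r['conf'],2),cam2world(c,r['at']).round(3))
E
```

```text
{'time_s': 0.0, 'joint_positions': array([-1.02271090e+01,  3.02778470e+01,  8.21556940e+01,  9.91421618e-04,
        6.76857397e+01, -1.02263667e+01]), 'qvel': array([-0.03075238,  0.13537774, -0.03854535, -0.02660446,  0.05119695,
        0.02877223]), 'tau': array([-5.45745443e-04, -4.40045428e+01, -1.76593530e+01,  6.32597599e-02,
        5.83207863e-02, -1.53719384e-04]), 'position': array([6.24293435e-01, 1.63955100e-04, 2.21587438e-01]), 'tcp_rot': array([[ 1.99363639e-05,  9.99997907e-01, -2.04592117e-03],
       [ 9.99999926e-01, -1.91479352e-05,  3.85384996e-04],
       [ 3.85345014e-04, -2.04592870e-03, -9.99997833e-01]]), 'force': array([-0.24355185, -0.21115212,  0.39606561]), 'moment': array([-0.02104289,  0.01245993,  0.02249328]), 'grasp_force': 0.0, 'opening': 1.000281904527877}
scene jar_center 0.62 [ 0.476 -0.199  0.074]
scene stock_center 0.65 [0.65  0.058 0.089]
scene rack 0.82 [0.562 0.088 0.029]
scene gate_edge 0.51 [0.483 0.078 0.045]
scene tall_jar 0.77 [ 0.627 -0.201  0.101]
scene tall_jar 0.65 [0.479 0.079 0.044]
scene squat_jar 0.77 [ 0.545 -0.361  0.068]

[... 252 characters left out ...]
.78 [0.565 0.084 0.032]
scene stop_nominal 0.94 [0.566 0.085 0.028]
side jar_center 0.93 [ 0.448 -0.172  0.064]
side stock_center 0.55 [0.637 0.078 0.091]
side rack 0.65 [0.546 0.131 0.023]
side rack 0.63 [ 0.526 -0.33   0.052]
side gate_edge 0.62 [0.483 0.083 0.038]
side tall_jar 0.98 [ 0.597 -0.172  0.085]
side tall_jar 0.65 [0.495 0.417 0.052]
side squat_jar 0.6 [ 0.525 -0.331  0.052]
side squat_jar 0.21 [0.545 0.131 0.024]
side row_near 0.81 [0.591 0.181 0.074]
side row_far 0.82 [0.656 0.174 0.08 ]
side mug 0.8 [0.494 0.418 0.05 ]
side beer 0.97 [0.606 0.461 0.135]
side lane_mouth 0.18 [0.607 0.461 0.134]
side slot_front 0.89 [0.543 0.129 0.022]
side stop_nominal 0.92 [0.545 0.135 0.02 ]
```

View pics/scene0.png

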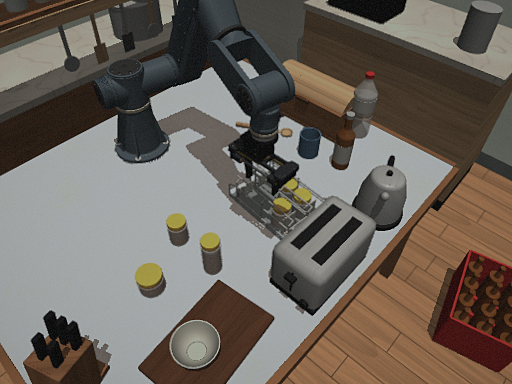

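View pics/side0.png

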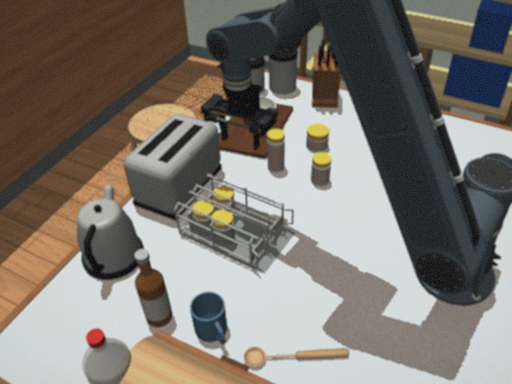

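The scene picture shows the loose yellow-lidded jars: target at (178,228), tall at (210,252), squat at (150,278). The rack is around (270,200), with one stock jar in the near lane. In the side picture the rack is at (235,220) and its open front faces the robot. Next I fit the lids and wires from depth.

```bash
python3 - <<'E'
from h import *
for c in ['scene','side']:
    im=cv2.imread(f'pics/{c}0.png'); d=np.load(c+'_d.npy')
    h=cv2.cvtColor(im,cv2.COLOR_BGR2HSV)
    m=((h[...,0]>18)&(h[...,0]<35)&(h[...,1]>150)&(h[...,2]>90)).astype(np.uint8)
    n,lab,s,_=cv2.connectedComponentsWithStats(m)
    for i in range(1,n):
        if s[i,4]<40: continue
        P=cloud(c,lab==i,d); zt=np.percentile(P[:,2],90); T=P[P[:,2]>zt-.006]
        lo,hi=np.percentile(T[:,:2],[2,98],axis=0)
        print(c,s[i],'top',zt.round(3),'mid',((lo+hi)/2).round(4),'mean',T[:,:2].mean(0).round(4),'ext',(hi-lo).round(3))
    P=cloud(c,np.ones(d.shape,bool),d)
    W=P[(P[:,2]>.1)&(P[:,2]<.114)&(P[:,0]>.4)&(P[:,0]<.76)&(P[:,1]>0)&(P[:,1]<.25)]
    print(c,'wire pts',len(W), W[:: max(1,len(W)//12)].round(3).tolist())
    T=P[(P[:,2]>.12)&(P[:,0]>.68)&(P[:,0]<.9)&(P[:,1]>-.15)&(P[:,1]<.3)&(P[:,2]<.22)]
    print('toaster',np.percentile(T,[1,5,50,99],axis=0).round(3).tolist() if len(T) else None)
E
```

```text
scene [285 178  26  23  81] top 0.1 mid [0.6466 0.1632] mean [0.6484 0.1593] ext [0.094 0.045]
scene [167 214  18  17  66] top 0.095 mid [ 0.4594 -0.1932] mean [ 0.4566 -0.1936] ext [0.053 0.052]
scene [201 234  18  17  58] top 0.139 mid [ 0.6122 -0.1919] mean [ 0.61   -0.1905] ext [0.05 0.05]
scene [135 264  27  22  90] top 0.071 mid [ 0.5337 -0.356 ] mean [ 0.5252 -0.3506] ext [0.07 0.07]
scene wire pts 479 [[0.492, 0.195, 0.105], [0.498, 0.109, 0.112], [0.614, 0.185, 0.109], [0.558, 0.106, 0.11], [0.612, 0.131, 0.111], [0.673, 0.178, 0.107], [0.568, 0.052, 0.107], [0.589, 0.053, 0.108], [0.602, 0.047, 0.109], [0.623, 0.047, 0.111], [0.691, 0.094, 0.112], [0.666, 0.044, 0.111], [0.717, 0.039, 0.11]]
toaster [[0.768, -0.132, 0.123], [0.776, -0.119, 0.135], [0.84, -0.004, 0.181], [0.899, 0.297, 0.186]]
side [308 125  20  14 230] top 0.07 mid [ 0.5295 -0.3489] mean [ 0.5296 -0.3486] ext [0.06  0.062]
side [267 128  17  14 185] top 0.136 mid [ 0.6078 -0.1875] mean [ 0.6076 -0.1835] ext [0.05  0.052]
side [313 153  17  13 178] top 0.093 mid [ 0.454  -0.1878] mean [ 0.4543 -0.1867] ext [0.047 0.05 ]
side [216 187  17  11 107] top 0.098 mid [0.6436 0.0664] mean [0.6432 0.0685] ext [0.051 0.028]
side [214 195  13   7  42] top 0.097 mid [0.6433 0.1015] mean [0.644  0.1009] ext [0.036 0.012]
side [194 202  39  21 328] top 0.098 mid [0.6312 0.1497] mean [0.6314 0.1518] ext [0.113 0.039]
side wire pts 741 [[0.759, 0.006, 0.11], [0.666, 0.05, 0.109], [0.616, 0.048, 0.101], [0.66, 0.1, 0.107], [0.624, 0.102, 0.109], [0.507, 0.061, 0.106], [0.474, 0.056, 0.104], [0.693, 0.181, 0.107], [0.654, 0.183, 0.111], [0.542, 0.14, 0.105], [0.484, 0.127, 0.103], [0.561, 0.192, 0.107], [0.482, 0.201, 0.108]]
toaster [[0.758, -0.103, 0.122], [0.76, -0.083, 0.128], [0.813, 0.069, 0.176], [0.898, 0.293, 0.184]]
```

{"api": "move_arm", "payload": {
  "increments": [
    {"xyz": [0,-35,-30],"roll": 0,"grip": 100},
    {"xyz": [0,-35,-30],"roll": 0,"grip": 100},
    {"xyz": [10,-20,-30],"roll": 0,"grip": 100},
    {"xyz": [20,0,-20],"roll": 0,"grip": 100},
    {"xyz": [20,0,0],"roll": 0,"grip": 100}
  ]
}}

```text
time_s: 1.82
position: [0.5433, 0.0499, 0.3322]
tcp_rot: [[0.002, 1.0, 0.01], [1.0, -0.002, -0.001], [-0.001, 0.01, -1.0]]
force: [1.3, -0.5, -0.3]
opening: 0.995
grasp_force: 0.0
```

```bash
python3 - <<'E'
from h import *
st=bot.read_state(); im,d=bot.capture('wrist'); save('w1',im); np.save('w1_d.npy',d)
for l in ['gate_edge','stock_center','row_near','row_far']:
    for r in bot.spot_in(l,'wrist')[:1]: print(l,round(r['conf'],2),cam2world('wrist',r['at'],st).round(3))
P=cloud('wrist',np.ones(d.shape,bool),d,st)
W=P[(P[:,2]>.1)&(P[:,2]<.114)&(P[:,0]>.4)&(P[:,0]<.76)&(P[:,1]>0)&(P[:,1]<.25)]
print(len(W),W.min(0),W.max(0))
# yaw scan: sharpness of histogram of lateral coordinate
best=[]
for a in np.radians(np.arange(-20,20,.25)):
    y=-np.sin(a)*W[:,0]+np.cos(a)*W[:,1]; h=np.histogram(y,np.arange(-.4,.5,.003))[0]; best.append(((h**2).sum(),a))
a=max(best)[1]; y=-np.sin(a)*W[:,0]+np.cos(a)*W[:,1]; h,e=np.histogram(y,np.arange(-.4,.5,.003))
print('yaw',np.degrees(a),[(round(e[i]+.0015,4),int(h[i])) for i in range(len(h)) if h[i]>len(W)/40])
x=np.cos(a)*W[:,0]+np.sin(a)*W[:,1]; print('x ext',np.percentile(x,[0.5,2,98,99.5]))
b=cv2.cvtColor(im,cv2.COLOR_RGB2HSV); m=((b[...,0]>18)&(b[...,0]<35)&(b[...,1]>150)&(b[...,2]>90)).astype(np.uint8)
n,lab,s,_=cv2.connectedComponentsWithStats(m)
for i in range(1,n):
    if s[i,4]<150: continue
    Q=cloud('wrist',lab==i,d,st); Q=Q[(Q[:,2]>.085)&(Q[:,2]<.101)]
    if len(Q)>30: (c,r)=cv2.minEnclosingCircle(Q[:,:2].astype(np.float32)); print(s[i],Q[:,2].mean().round(4),np.round(c,4),round(r,4),Q.mean(0).round(4))
E
```

```text
gate_edge 0.66 [0.484 0.078 0.048]
stock_center 0.57 [0.642 0.083 0.094]
row_near 0.86 [0.597 0.162 0.101]
row_far 0.96 [0.664 0.151 0.094]
2974 [0.46635869 0.02840156 0.10000521] [0.75998305 0.20865161 0.11316376]
yaw -4.75 [(np.float64(0.0995), 221), (np.float64(0.1025), 346), (np.float64(0.1505), 293), (np.float64(0.1535), 349), (np.float64(0.1805), 163), (np.float64(0.1835), 410), (np.float64(0.1865), 128), (np.float64(0.2345), 471), (np.float64(0.2375), 242)]
x ext [0.46126771 0.46543685 0.71441781 0.75169348]
[ 273   70   42   36 1253] 0.0955 [0.6019 0.1624] 0.0296 [0.6018 0.1619 0.0955]
[ 318   75   40   36 1185] 0.0956 [0.6665 0.1529] 0.0291 [0.666  0.155  0.0956]
[ 302  135   39   32 1036] 0.0957 [0.6468 0.076 ] 0.0293 [0.6464 0.0738 0.0957]
[191 283  29  13 303] 0.0904 [ 0.4601 -0.176 ] 0.0246 [ 0.4591 -0.1698  0.0904]
```

View pics/w1.png

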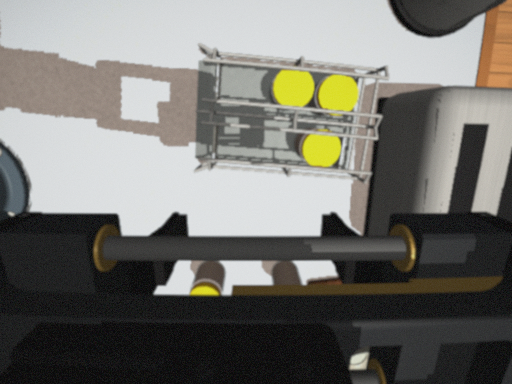

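The wrist picture shows the rack with its long axis turned by about -5° and its open front at column 205. The stock jar is at (320,148), the other lane's jars at (293,88) and (337,93), and the target jar's lid at (205,290), partly hidden by the gripper. The gate plane is at about x'=0.475 and the lane centre at y'=0.1265, in axes rotated by -4.75°. I'll look at the target from close by.

{"api": "move_arm", "payload": {
  "increments": [
    {"xyz": [-40,-12,0],"roll": 0,"grip": 100},
    {"xyz": [-40,-12,0],"roll": 0,"grip": 100},
    {"xyz": [-40,-12,0],"roll": 0,"grip": 100},
    {"xyz": [-40,-12,10],"roll": 0,"grip": 100},
    {"xyz": [-40,-12,20],"roll": 0,"grip": 100}
  ]
}}

```text
time_s: 2.48
position: [0.4835, -0.148, 0.2999]
tcp_rot: [[0.001, 1.0, 0.003], [1.0, -0.001, -0.003], [-0.003, 0.003, -1.0]]
force: [1.2, -0.1, 0.1]
opening: 1.005
grasp_force: 0.0
```

{"api": "move_arm", "payload": {
  "increments": [
    {"xyz": [-40,-12,20],"roll": 0,"grip": 100},
    {"xyz": [-35,-12,20],"roll": 0,"grip": 100},
    {"xyz": [0,0,0],"roll": 0.083,"grip": 100},
    {"xyz": [0,0,0],"roll": 0,"grip": 100},
    {"xyz": [0,0,0],"roll": 0,"grip": 100}
  ]
}}

```text
time_s: 2.9
position: [0.4601, -0.216, 0.2604]
tcp_rot: [[0.083, 0.997, -0.002], [0.997, -0.083, 0.001], [0.001, -0.002, -1.0]]
force: [0.5, -0.1, 0.6]
opening: 0.998
grasp_force: 0.0
```

```bash
cat > jar.py <<'E'
from h import *
import sys
n=sys.argv[1]
st=bot.read_state(); im,d=bot.capture('wrist'); save(n,im)
for r in bot.spot_in('jar_center','wrist')[:2]: print(round(r['conf'],2),cam2world('wrist',r['at'],st).round(3))
b=cv2.cvtColor(im,cv2.COLOR_RGB2HSV); m=((b[...,0]>18)&(b[...,0]<35)&(b[...,1]>150)&(b[...,2]>90)).astype(np.uint8)
k,lab,s,_=cv2.connectedComponentsWithStats(m)
for i in range(1,k):
    if s[i,4]<150: continue
    Q=cloud('wrist',lab==i,d,st); zt=np.percentile(Q[:,2],70); Q=Q[abs(Q[:,2]-zt)<.006]
    (c,r)=cv2.minEnclosingCircle(Q[:,:2].astype(np.float32)); print(s[i],zt.round(4),np.round(c,4),round(r,4),Q.mean(0).round(4))
    if abs(zt-.093)<.006:
        R=np.array(st['tcp_rot']); print('tool shift',1e3*((np.array([*c,zt])-st['position'])@R))
print(st['position'],st['time_s'])
E
python3 jar.py w2
```

```text
0.79 [ 0.459 -0.187  0.093]
[ 364  126   51   50 1951] 0.1351 [ 0.6095 -0.1899] 0.0276 [ 0.6087 -0.1897  0.1347]
[ 228  133   44   45 1551] 0.0917 [ 0.4576 -0.1902] 0.028 [ 0.4573 -0.1898  0.0914]
tool shift [ 25.23745271  -4.3174799  168.7311278 ]
[287 260  47  21 758] 0.0682 [ 0.5324 -0.3607] 0.0351 [ 0.5311 -0.3704  0.0677]
[ 0.46005743 -0.21595981  0.26043609] 2.9
```

{"api": "move_arm", "payload": {
  "increments": [
    {"xyz": [25,-4,30],"roll": 0,"grip": 100},
    {"xyz": [0,0,30],"roll": 0,"grip": 100},
    {"xyz": [0,0,30],"roll": 0,"grip": 100},
    {"xyz": [0,0,20],"roll": 0,"grip": 100},
    {"xyz": [0,0,0],"roll": 0,"grip": 100}
  ]
}}

```text
time_s: 3.42
position: [0.457, -0.1872, 0.1484]
tcp_rot: [[0.079, 0.997, -0.006], [0.997, -0.079, 0.004], [0.004, -0.006, -1.0]]
force: [-0.7, -0.7, 0.5]
opening: 0.998
grasp_force: 0.0
```

{"api": "move_arm", "payload": {
  "increments": [
    {"xyz": [0,0,30],"roll": 0,"grip": 100},
    {"xyz": [0,0,30],"roll": 0,"grip": 100},
    {"xyz": [0,0,30],"roll": 0,"grip": 100},
    {"xyz": [0,0,16],"roll": 0,"grip": 100},
    {"xyz": [0,0,0],"roll": 0,"grip": 100}
  ]
}}

```text
time_s: 3.83
position: [0.4584, -0.1888, 0.0438]
tcp_rot: [[0.081, 0.997, -0.003], [0.997, -0.081, 0.002], [0.002, -0.003, -1.0]]
force: [-0.4, 0.3, -0.0]
opening: 1.001
grasp_force: 0.0
```

{"api": "move_arm", "payload": {
  "increments": [
    {"xyz": [0,0,0],"roll": 0,"grip": 0},
    {"xyz": [0,0,0],"roll": 0,"grip": 0},
    {"xyz": [0,0,0],"roll": 0,"grip": 0},
    {"xyz": [0,0,0],"roll": 0,"grip": 0},
    {"xyz": [0,0,0],"roll": 0,"grip": 0}
  ]
}}

```text
time_s: 4.25
position: [0.4587, -0.19, 0.0464]
tcp_rot: [[0.082, 0.997, 0.0], [0.997, -0.082, -0.001], [-0.001, 0.0, -1.0]]
force: [0.3, 1.4, 6.7]
opening: 0.711
grasp_force: 18.6
```

{"api": "move_arm", "payload": {
  "increments": [
    {"xyz": [0,0,0],"roll": 0,"grip": 0},
    {"xyz": [0,0,0],"roll": 0,"grip": 0},
    {"xyz": [0,0,-10],"roll": 0,"grip": 0},
    {"xyz": [0,0,-20],"roll": 0,"grip": 0},
    {"xyz": [0,0,0],"roll": 0,"grip": 0}
  ]
}}

```text
time_s: 4.67
position: [0.4603, -0.1909, 0.0778]
tcp_rot: [[0.083, 0.997, 0.004], [0.997, -0.083, -0.003], [-0.003, 0.005, -1.0]]
force: [0.7, -0.6, -3.0]
opening: 0.706
grasp_force: 30.0
```

{"api": "move_arm", "payload": {
  "increments": [
    {"xyz": [0,-30,0],"roll": 0,"grip": 0},
    {"xyz": [20,-30,0],"roll": 0,"grip": 0},
    {"xyz": [35,-20,0],"roll": 0,"grip": 0},
    {"xyz": [35,-10,0],"roll": 0,"grip": 0},
    {"xyz": [35,0,0],"roll": 0,"grip": 0}
  ]
}}

```text
time_s: 5.08
position: [0.3755, -0.0559, 0.0751]
tcp_rot: [[0.086, 0.996, -0.005], [0.996, -0.086, 0.002], [0.002, -0.005, -1.0]]
force: [0.5, 1.2, -2.2]
opening: 0.705
grasp_force: 30.0
```

{"api": "move_arm", "payload": {
  "increments": [
    {"xyz": [35,0,0],"roll": 0,"grip": 0},
    {"xyz": [35,0,0],"roll": 0,"grip": 0},
    {"xyz": [35,0,0],"roll": 0,"grip": 0},
    {"xyz": [30,0,0],"roll": 0,"grip": 0},
    {"xyz": [19,0,0],"roll": 0,"grip": 0}
  ]
}}

```text
time_s: 5.5
position: [0.3922, 0.0981, 0.0752]
tcp_rot: [[0.081, 0.997, 0.001], [0.997, -0.081, 0.0], [0.0, 0.001, -1.0]]
force: [-0.5, -0.4, -2.8]
opening: 0.704
grasp_force: 30.0
```

```bash
cat > rk.py <<'E'
from h import *
A=np.radians(-4.75)
def rk(p): x,y=p[0],p[1]; return np.array([x*np.cos(A)+y*np.sin(A)-.475,-x*np.sin(A)+y*np.cos(A)-.1265,p[2]])*1e3
E
python3 - <<'E'
from rk import *
st=bot.read_state(); R=np.array(st['tcp_rot'])
print(rk(st['position']).round(1),np.degrees(np.arctan2(R[1,1],R[0,1])),st['joint_positions'].round(0))
im,d=bot.capture('wrist'); save('w3',im)
P=cloud('wrist',np.ones(d.shape,bool),d,st)
Q=np.array([rk(p) for p in P])
W=Q[(Q[:,2]>98)&(Q[:,2]<116)&(Q[:,0]>-30)&(Q[:,0]<240)&(abs(Q[:,1]-40)<110)]
for lo in range(-20,240,40):
    w=W[(W[:,0]>=lo)&(W[:,0]<lo+40)]
    print(lo,[(len(s),s[:,1].mean().round(1),s[:,2].mean().round(1)) for c in (-26,26,57,109) for s in [w[abs(w[:,1]-c)<9]] if len(s)>4])
print('front',np.sort(W[:,0])[:8])
E
```

```text
[-92.3   3.7  75.2] -4.635943592421032 [ -2.  31. 121.   0.  29.   3.]
-20 [(534, np.float64(28.9), np.float64(106.6)), (860, np.float64(56.9), np.float64(106.9)), (1053, np.float64(110.1), np.float64(107.0))]
20 [(233, np.float64(27.8), np.float64(107.2)), (330, np.float64(57.8), np.float64(107.7)), (181, np.float64(109.1), np.float64(107.5))]
60 []
100 []
140 []
180 []
220 []
front [-16.92665749 -16.82018443 -16.55843579 -16.45215147 -16.42120861
 -16.37068504 -16.29500543 -16.23008202]
```

View pics/w3.png

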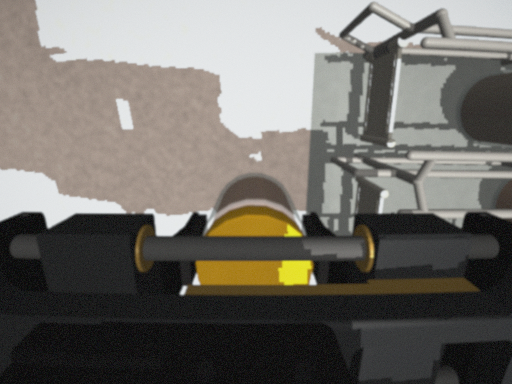

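The wrist picture shows the jar held at (255,250). The rack mouth is at the right, from column 310, and the other lane's shut gate is at (380,90). The wires put the lane centre about 3 mm to the right of the jar, so I'll correct for that, lower and enter.

{"api": "move_arm", "payload": {
  "increments": [
    {"xyz": [-3,0,10],"roll": 0,"grip": 0},
    {"xyz": [0,0,13],"roll": 0,"grip": 0},
    {"xyz": [0,0,0],"roll": 0,"grip": 0},
    {"xyz": [0,10,0],"roll": 0,"grip": 0},
    {"xyz": [0,10,0],"roll": 0,"grip": 0}
  ]
}}

```text
time_s: 5.97
position: [0.4123, 0.0907, 0.0524]
tcp_rot: [[0.083, 0.997, -0.0], [0.997, -0.083, 0.0], [0.0, -0.0, -1.0]]
force: [0.5, -0.9, -2.6]
opening: 0.708
grasp_force: 30.0
```

{"api": "move_arm", "payload": {
  "increments": [
    {"xyz": [0,10,0],"roll": 0,"grip": 0},
    {"xyz": [0,10,0],"roll": 0,"grip": 0},
    {"xyz": [0,10,0],"roll": 0,"grip": 0},
    {"xyz": [0,10,0],"roll": 0,"grip": 0},
    {"xyz": [0,10,0],"roll": 0,"grip": 0}
  ]
}}

```text
time_s: 6.38
position: [0.4615, 0.0867, 0.0523]
tcp_rot: [[0.083, 0.997, -0.002], [0.997, -0.083, 0.0], [-0.0, -0.002, -1.0]]
force: [-2.1, 1.1, -3.9]
opening: 0.708
grasp_force: 31.8
```

```bash
python3 - <<'E'
from rk import *
for _ in range(3):
    st=bot.read_state(); R=np.array(st['tcp_rot']); print(rk(st['position']).round(1),np.degrees(np.arctan2(R[1,1],R[0,1])).round(2),st['force'])
    im,d=bot.capture('wrist')
P=cloud('wrist',np.ones(d.shape,bool),d,st)
Q=np.array([rk(p) for p in P])
W=Q[(Q[:,2]>98)&(Q[:,2]<116)&(Q[:,0]>-30)&(Q[:,0]<240)&(abs(Q[:,1]-40)<110)]
print([(len(s),s[:,1].mean().round(1),s[:,2].mean().round(1)) for c in (-26,26,57,109) for s in [W[abs(W[:,1]-c)<9]] if len(s)>4])
im,d=bot.capture('side'); save('s1',cv2.resize(im[140:300,140:380],(720,480)))
E
```

```text
[-22.2  -1.9  52.3] -4.77 [-2.09606754  1.12770476 -3.89469036]
[-18.6  -1.9  52.4] -4.79 [ 2.34062537  0.44538754 -3.07304466]
[-19.3  -1.8  52.4] -4.78 [ 0.14887623  1.52296202 -2.12100384]
[(1636, np.float64(27.5), np.float64(106.3)), (3200, np.float64(57.4), np.float64(107.3)), (3647, np.float64(108.8), np.float64(107.5))]
```

View pics/s1.png

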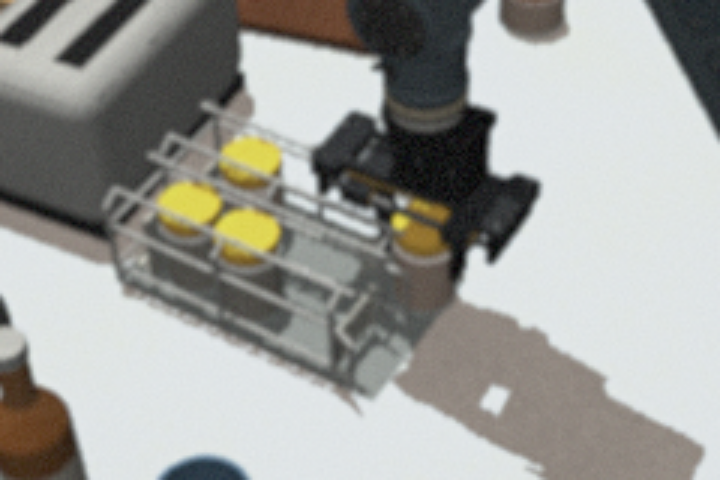

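The side crop shows the jar upright at the lane mouth (425,260), between the side wires. The hand body is above the top wires and all the other jars are unmoved. I'll continue inward with a 2 mm centring shift.

{"api": "move_arm", "payload": {
  "increments": [
    {"xyz": [1,10,0],"roll": 0,"grip": 0},
    {"xyz": [1,10,0],"roll": 0,"grip": 0},
    {"xyz": [0,10,0],"roll": 0,"grip": 0},
    {"xyz": [0,10,0],"roll": 0,"grip": 0},
    {"xyz": [0,5,0],"roll": 0,"grip": 0}
  ]
}}

```text
time_s: 7.0
position: [0.5102, 0.0849, 0.0526]
tcp_rot: [[0.083, 0.997, 0.005], [0.997, -0.083, -0.0], [0.0, 0.005, -1.0]]
force: [-0.6, 2.8, -2.9]
opening: 0.708
grasp_force: 30.0
```

{"api": "move_arm", "payload": {
  "increments": [
    {"xyz": [0,10,0],"roll": 0,"grip": 0},
    {"xyz": [0,10,0],"roll": 0,"grip": 0},
    {"xyz": [0,10,0],"roll": 0,"grip": 0},
    {"xyz": [0,10,0],"roll": 0,"grip": 0},
    {"xyz": [0,0,0],"roll": 0,"grip": 0}
  ]
}}

```text
time_s: 7.42
position: [0.5512, 0.0811, 0.0528]
tcp_rot: [[0.083, 0.997, 0.007], [0.997, -0.083, -0.001], [0.0, 0.007, -1.0]]
force: [1.5, 1.2, -2.1]
opening: 0.706
grasp_force: 30.0
```

```bash
python3 - <<'E'
from rk import *
for _ in range(2):
    st=bot.read_state(); R=np.array(st['tcp_rot']); print(rk(st['position']).round(1),np.degrees(np.arctan2(R[1,1],R[0,1])).round(2),st['force'])
    im,d=bot.capture('scene')
bot.capture('side')
for r in bot.spot_in('stock_center','side')[:2]: print(r['conf'],rk(cam2world('side',r['at'])))
save('sc2',cv2.resize(im[150:260,200:350],(750,550)))
E
```

```text
[67.5 -0.1 52.8] -4.78 [ 1.49951086  1.21629358 -2.12968389]
[65.7 -0.  52.6] -4.77 [ 1.78468282  0.79155538 -2.93486429]
0.81 [152.34039751  19.00381964  78.61085046]
```

View pics/sc2.png

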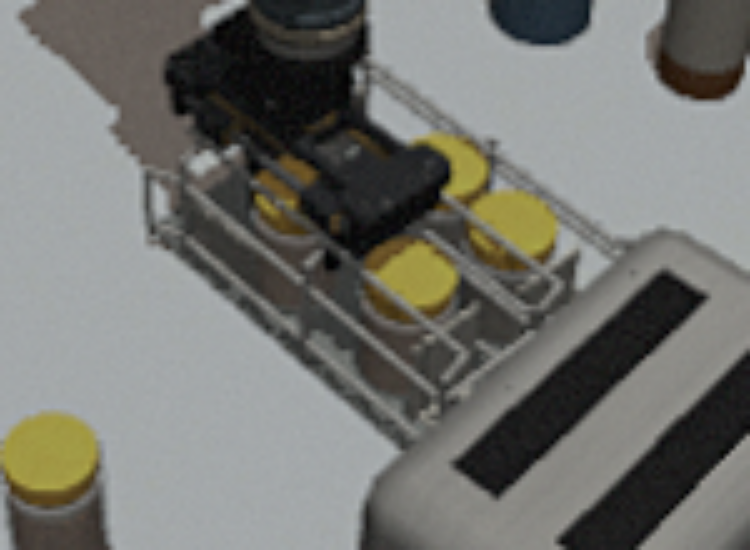

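The scene crop shows the jar inside the lane under the wires (290,200), the gate folded along the right wall (210,205), and a gap to the stock jar (410,280). Next I set the jar down, open and lift.

{"api": "move_arm", "payload": {
  "increments": [
    {"xyz": [0,0,1.5],"roll": 0,"grip": 0},
    {"xyz": [0,0,1.5],"roll": 0,"grip": 0},
    {"xyz": [0,0,0],"roll": 0,"grip": 0},
    {"xyz": [0,0,0],"roll": 0,"grip": 84},
    {"xyz": [0,0,0],"roll": 0,"grip": 84}
  ]
}}

```text
time_s: 8.03
position: [0.5464, 0.0816, 0.0497]
tcp_rot: [[0.082, 0.997, 0.0], [0.997, -0.082, -0.0], [-0.0, 0.0, -1.0]]
force: [-0.8, 0.4, 0.5]
opening: 0.785
grasp_force: 0.0
```

{"api": "move_arm", "payload": {
  "increments": [
    {"xyz": [0,0,0],"roll": 0,"grip": 84},
    {"xyz": [0,0,-10],"roll": 0,"grip": 84},
    {"xyz": [0,0,-20],"roll": 0,"grip": 84},
    {"xyz": [0,0,-20],"roll": 0,"grip": 84},
    {"xyz": [0,0,-20],"roll": 0,"grip": 84}
  ]
}}

```text
time_s: 8.45
position: [0.5463, 0.0816, 0.1203]
tcp_rot: [[0.083, 0.997, -0.001], [0.997, -0.083, -0.0], [-0.0, -0.001, -1.0]]
force: [-0.5, -0.0, -0.6]
opening: 0.844
grasp_force: 0.0
```

{"api": "move_arm", "payload": {
  "increments": [
    {"xyz": [0,-15,0],"roll": 0,"grip": 0},
    {"xyz": [0,-15,0],"roll": 0,"grip": 0},
    {"xyz": [0,-15,0],"roll": 0,"grip": 0},
    {"xyz": [0,-12,0],"roll": 0,"grip": 0},
    {"xyz": [0,0,0],"roll": 0,"grip": 0}
  ]
}}

```text
time_s: 8.87
position: [0.4863, 0.0868, 0.1196]
tcp_rot: [[0.082, 0.997, -0.004], [0.997, -0.082, 0.0], [-0.0, -0.004, -1.0]]
force: [-0.8, -0.6, 0.3]
opening: 0.548
grasp_force: 0.0
```

{"api": "move_arm", "payload": {
  "increments": [
    {"xyz": [0,0,0],"roll": 0,"grip": 0},
    {"xyz": [0,0,0],"roll": 0,"grip": 0},
    {"xyz": [0,0,0],"roll": 0,"grip": 0},
    {"xyz": [0,0,0],"roll": 0,"grip": 0},
    {"xyz": [0,0,0],"roll": 0,"grip": 0}
  ]
}}

```text
time_s: 9.28
position: [0.4905, 0.0863, 0.1192]
tcp_rot: [[0.083, 0.997, 0.001], [0.997, -0.083, -0.0], [-0.0, 0.001, -1.0]]
force: [-0.3, -0.3, 0.1]
opening: 0.162
grasp_force: 0.0
```

```bash
python3 - <<'E'
from rk import *
st=bot.read_state(); print(rk(st['position']).round(1),st['opening'])
for c in ['wrist','side','scene']:
    im,d=bot.capture(c)
    if c=='scene': save('sc3',cv2.resize(im[150:260,200:350],(750,550)))
    b=cv2.cvtColor(im,cv2.COLOR_RGB2HSV); m=((b[...,0]>15)&(b[...,0]<35)&(b[...,1]>150)&(b[...,2]>60)).astype(np.uint8)
    k,lab,s,_=cv2.connectedComponentsWithStats(m)
    for i in range(1,k):
        if s[i,4]<30: continue
        Q=cloud(c,lab==i,d,st); Q=Q[(Q[:,2]>.088)&(Q[:,2]<.102)]
        if len(Q)<20: continue
        (p,r)=cv2.minEnclosingCircle(Q[:,:2].astype(np.float32)); print(c,s[i],rk([*p,.096]).round(1),round(r,4))
E
```

```text
[6.600e+00 1.000e-01 1.192e+02] 0.16226845919366703
wrist [ 361   61  151   78 9991] [138.6  79.7  96. ] 0.0573
wrist [297 166  64  17 764] [61.2 26.4 96. ] 0.0223
wrist [431 174  54   9 347] [161.8  26.2  96. ] 0.0165
wrist [ 290  190   78   25 1846] [62.1 10.7 96. ] 0.0288
wrist [ 414  191   84   45 2768] [162.8   4.7  96. ] 0.0302
side [215 187  18  10 109] [160.6   0.6  96. ] 0.0288
side [214 195  13   7  41] [159.6  21.9  96. ] 0.0198
side [246 201  17  10  91] [59.2  5.1 96. ] 0.0283
side [194 202  39  21 328] [141.8  79.6  96. ] 0.0609
side [244 207  16   9  64] [56.9 21.4 96. ] 0.0234
side [214 222  11   6  36] [102.5 109.1  96. ] 0.0142
scene [281 178  30  24 110] [146.1  85.5  96. ] 0.0596
scene [253 180  17  15 125] [65.3  7.  96. ] 0.0274
scene [294 195  11   9  40] [181.6  58.8  96. ] 0.019
scene [274 200  17  13  37] [165.5  -1.5  96. ] 0.0277
```

View pics/sc3.png

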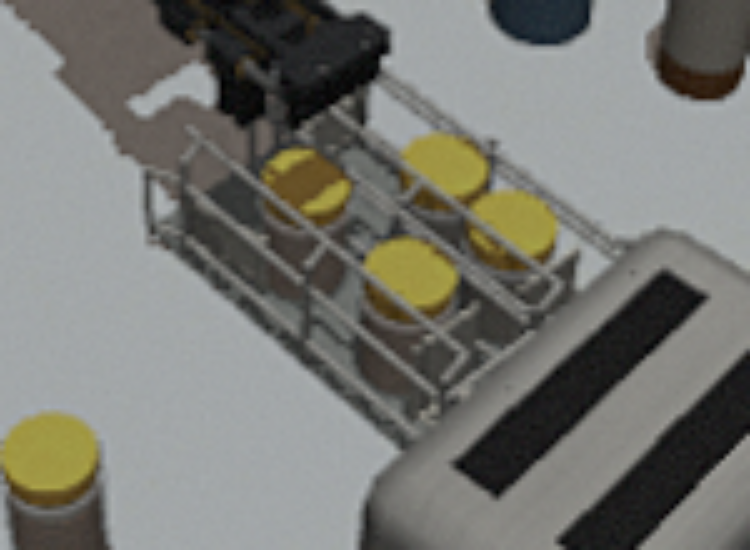

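The scene crop shows the loaded jar standing upright in the lane (305,190), resting against the left side with the gate still held open. The stock jar is at (410,275). I'll finish closing the fingers, go down behind the jar and push.

{"api": "move_arm", "payload": {
  "increments": [
    {"xyz": [3,-3,0],"roll": 0,"grip": 0},
    {"xyz": [0,0,0],"roll": 0,"grip": 0},
    {"xyz": [0,0,0],"roll": 0,"grip": 0},
    {"xyz": [0,0,20],"roll": 0,"grip": 0},
    {"xyz": [0,0,20],"roll": 0,"grip": 0}
  ]
}}

```text
time_s: 9.85
position: [0.4884, 0.0897, 0.0799]
tcp_rot: [[0.083, 0.997, 0.004], [0.997, -0.083, -0.0], [0.0, 0.004, -1.0]]
force: [0.6, -0.3, 0.5]
opening: 0.006
grasp_force: 0.0
```

{"api": "move_arm", "payload": {
  "increments": [
    {"xyz": [0,0,20],"roll": 0,"grip": 0},
    {"xyz": [0,0,12],"roll": 0,"grip": 0},
    {"xyz": [0,0,0],"roll": 0,"grip": 0},
    {"xyz": [0,5,0],"roll": 0,"grip": 0},
    {"xyz": [0,5,0],"roll": 0,"grip": 0}
  ]
}}

```text
time_s: 10.27
position: [0.4977, 0.0889, 0.0478]
tcp_rot: [[0.083, 0.997, 0.001], [0.997, -0.083, -0.0], [0.0, 0.001, -1.0]]
force: [-0.1, 0.3, -0.2]
opening: 0.005
grasp_force: 0.0
```

{"api": "move_arm", "payload": {
  "increments": [
    {"xyz": [0,5,0],"roll": 0,"grip": 0},
    {"xyz": [0,5,0],"roll": 0,"grip": 0},
    {"xyz": [0,5,0],"roll": 0,"grip": 0},
    {"xyz": [0,5,0],"roll": 0,"grip": 0},
    {"xyz": [0,5,0],"roll": 0,"grip": 0}
  ]
}}

```text
time_s: 10.68
position: [0.5227, 0.0868, 0.0476]
tcp_rot: [[0.083, 0.997, 0.001], [0.997, -0.083, 0.0], [0.0, 0.001, -1.0]]
force: [-1.5, 0.2, 0.1]
opening: 0.005
grasp_force: 1.8
```

{"api": "move_arm", "payload": {
  "increments": [
    {"xyz": [0,4,0],"roll": 0,"grip": 0},
    {"xyz": [0,4,0],"roll": 0,"grip": 0},
    {"xyz": [0,4,0],"roll": 0,"grip": 0},
    {"xyz": [0,3,0],"roll": 0,"grip": 0},
    {"xyz": [0,3,0],"roll": 0,"grip": 0}
  ]
}}

```text
time_s: 11.1
position: [0.5402, 0.0853, 0.0472]
tcp_rot: [[0.083, 0.997, -0.0], [0.997, -0.083, 0.0], [0.0, -0.0, -1.0]]
force: [-2.4, 1.2, 1.2]
opening: 0.006
grasp_force: 1.1
```

{"api": "move_arm", "payload": {
  "increments": [
    {"xyz": [0,2,0],"roll": 0,"grip": 0},
    {"xyz": [0,1.5,0],"roll": 0,"grip": 0},
    {"xyz": [0,1,0],"roll": 0,"grip": 0}
  ]
}}

```text
time_s: 11.35
position: [0.5441, 0.085, 0.0472]
tcp_rot: [[0.083, 0.997, -0.001], [0.997, -0.083, 0.0], [0.0, -0.001, -1.0]]
force: [-2.8, 0.4, 1.9]
opening: 0.006
grasp_force: 1.8
```

{"api": "move_arm", "payload": {
  "increments": [
    {"xyz": [0,1.5,0],"roll": 0,"grip": 0},
    {"xyz": [0,1.5,0],"roll": 0,"grip": 0},
    {"xyz": [0,1,0],"roll": 0,"grip": 0}
  ]
}}

```text
time_s: 11.6
position: [0.5458, 0.0849, 0.0471]
tcp_rot: [[0.083, 0.997, -0.005], [0.997, -0.083, 0.0], [-0.0, -0.005, -1.0]]
force: [-8.1, 2.6, 5.7]
opening: 0.005
grasp_force: 5.2
```

{"api": "move_arm", "payload": {
  "increments": [
    {"xyz": [0,1.5,0],"roll": 0,"grip": 0},
    {"xyz": [0,1.5,0],"roll": 0,"grip": 0},
    {"xyz": [0,1,0],"roll": 0,"grip": 0}
  ]
}}

```text
time_s: 11.85
position: [0.5457, 0.085, 0.0471]
tcp_rot: [[0.082, 0.997, -0.014], [0.997, -0.082, 0.001], [-0.0, -0.014, -1.0]]
force: [-13.9, 2.0, 12.6]
opening: 0.005
grasp_force: 9.3
```

```bash
cat > chk.py <<'E'
from rk import *
import sys
st=bot.read_state(); print(rk(st['position']).round(1),st['force'],st['time_s'])
for c in ['side','scene','wrist']:
    im,d=bot.capture(c)
    if c==sys.argv[1]: save(sys.argv[2],cv2.resize(im[150:260,200:350],(750,550)) if c=='scene' else im)
    b=cv2.cvtColor(im,cv2.COLOR_RGB2HSV); m=((b[...,0]>15)&(b[...,0]<35)&(b[...,1]>150)&(b[...,2]>60)).astype(np.uint8)
    P=np.array([rk(p) for p in cloud(c,m>0,d,st)]); P=P[(P[:,2]>88)&(P[:,2]<102)]
    for lo,hi,n in ((-35,41,'lane'),(50,118,'other')):
        Q=P[(P[:,1]>lo)&(P[:,1]<hi)&(P[:,0]>0)&(P[:,0]<260)]
        if len(Q)>20:
            _,_,cc=cv2.kmeans(Q[:,:2].astype(np.float32),2,None,(3,50,.1),5,0); s=cc[:,0].argsort(); print(c,n,cc[s].round(1).tolist(),'ext',np.percentile(Q[:,0],[1,99]).round(1))
print(bot.read_state()['force'])
E
python3 chk.py scene sc4
```

```text
[61.8  3.4 47.1] [-13.92800243   1.96166474  12.55334348] 11.85
side lane [[96.4000015258789, 28.299999237060547], [161.1999969482422, 20.100000381469727]] ext [ 79.8 187.8]
side other [[107.80000305175781, 82.4000015258789], [172.5, 79.0999984741211]] ext [ 83.3 199. ]
scene lane [[98.5999984741211, -6.199999809265137], [168.8000030517578, -4.199999809265137]] ext [ 82.9 196.6]
scene other [[114.30000305175781, 94.0999984741211], [179.3000030517578, 74.0]] ext [ 88.2 203.8]
wrist lane [[108.69999694824219, 33.20000076293945], [141.39999389648438, 5.400000095367432]] ext [ 92.4 159.9]
wrist other [[107.80000305175781, 85.5], [154.5, 81.30000305175781]] ext [ 83.6 171.9]
[-12.73167597   1.72484504  10.28451867]
```

View pics/sc4.png

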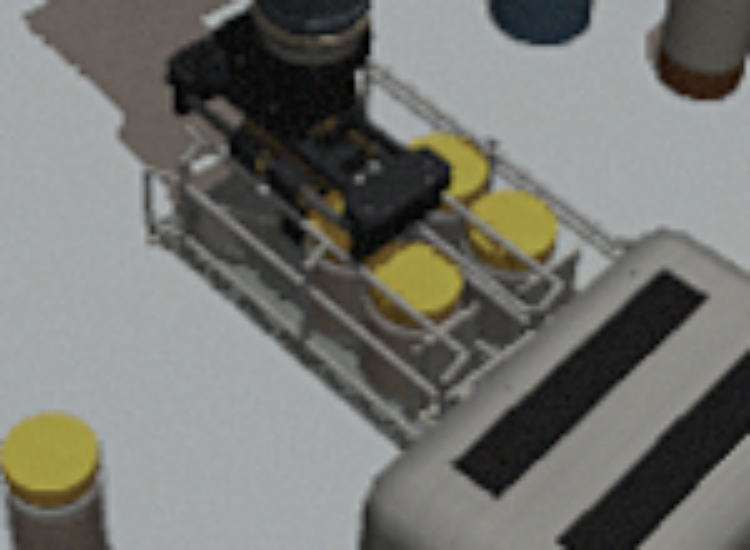

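The scene crop shows both jars touching, at (335,235) and (420,275), with the pusher behind them. The position stayed at 0.5457 m while the force rose from 8 to 14 N, so they are solid on the stop. I'll back off and lift out.

{"api": "move_arm", "payload": {
  "increments": [
    {"xyz": [0,-4,0],"roll": 0,"grip": 0},
    {"xyz": [0,-4,0],"roll": 0,"grip": 0},
    {"xyz": [0,-3,0],"roll": 0,"grip": 0},
    {"xyz": [0,0,0],"roll": 0,"grip": 0},
    {"xyz": [0,0,-8],"roll": 0,"grip": 0}
  ]
}}

```text
time_s: 12.42
position: [0.5414, 0.085, 0.0546]
tcp_rot: [[0.083, 0.997, -0.001], [0.997, -0.083, -0.0], [-0.0, -0.001, -1.0]]
force: [0.2, 0.6, -0.5]
opening: 0.007
grasp_force: 0.5
```

{"api": "move_arm", "payload": {
  "increments": [
    {"xyz": [0,0,-15],"roll": 0,"grip": 0},
    {"xyz": [0,0,-25],"roll": 0,"grip": 0},
    {"xyz": [0,0,-30],"roll": 0,"grip": 0},
    {"xyz": [0,0,-40],"roll": 0,"grip": 0},
    {"xyz": [0,0,-40],"roll": 0,"grip": 0}
  ]
}}

```text
time_s: 12.83
position: [0.5411, 0.0846, 0.2068]
tcp_rot: [[0.083, 0.997, -0.001], [0.997, -0.083, -0.001], [-0.001, -0.001, -1.0]]
force: [0.7, -0.4, -1.3]
opening: 0.005
grasp_force: 0.0
```

{"api": "move_arm", "payload": {
  "increments": [
    {"xyz": [-30,-10,-20],"roll": 0,"grip": 0},
    {"xyz": [-30,-10,-20],"roll": 0,"grip": 0},
    {"xyz": [-30,-10,0],"roll": 0,"grip": 0},
    {"xyz": [0,0,0],"roll": 0,"grip": 0},
    {"xyz": [0,0,0],"roll": 0,"grip": 0}
  ]
}}

```text
time_s: 13.25
position: [0.504, -0.0036, 0.2464]
tcp_rot: [[0.086, 0.996, 0.002], [0.996, -0.086, -0.001], [-0.001, 0.002, -1.0]]
force: [0.7, 0.7, 0.2]
opening: 0.004
grasp_force: 0.0
```

```bash
python3 chk.py wrist w9
```

```text
[ 27.6 -88.4 246.4] [0.67220507 0.66627185 0.15430649] 13.25
side lane [[102.5, 8.5], [164.8000030517578, 2.799999952316284]] ext [ 80.4 189.5]
side other [[107.9000015258789, 83.19999694824219], [172.3000030517578, 80.0]] ext [ 82.9 197.7]
scene lane [[111.5999984741211, 4.800000190734863], [173.10000610351562, -4.699999809265137]] ext [ 83.4 195.5]
scene other [[114.4000015258789, 81.5999984741211], [179.39999389648438, 73.30000305175781]] ext [ 88.9 205. ]
wrist lane [[106.4000015258789, 4.199999809265137], [166.6999969482422, -0.699999988079071]] ext [ 80.  193.9]
wrist other [[111.30000305175781, 81.9000015258789], [175.6999969482422, 80.0]] ext [ 85.1 202.3]
[-0.85678298  0.07348093  0.08941076]
```

View pics/w9.png

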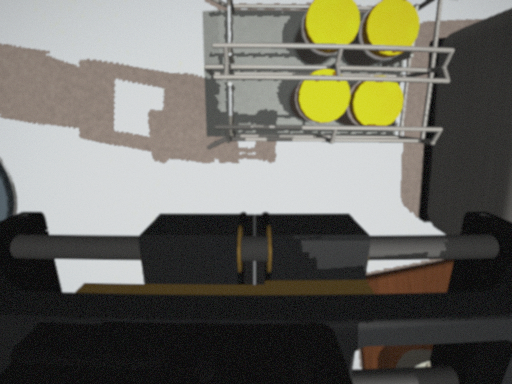

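The final wrist picture shows both jars touching at (323,97) and (377,102), up against the stop at column 404. The gate lies across the lane at column 231, in line with the other lane's shut gate. The other lane's jars are unmoved and the hand is clear.

```bash
python3 -c "
from rig import bot
print(bot.hand_in())"
```

```text
the job is handed in; nothing more can be done
None
```

The matching jar is loaded and both jars were pushed solid against the back stop at about 14 N; the gate is shut behind them, nothing else appeared to move in the pictures, and the job was handed in at about 13.5 s.

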